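# Check a top-heavy jar against the window and put it on the crates

### The arm

A 7-joint arm with a two-finger parallel gripper is mounted at the origin on the work surface. World frame = base frame: x ahead of the robot, y to its left, z up, the work surface at z = 0. Lengths are in m, angles in rad, forces in N, time in s.
With the tool pointing down it reaches from about 0.35 to 0.9 m from the base axis. Payload 19.9 kg.
Tool frame: the origin (TCP) lies at the very end of the fingers, on their centre line; the grasp point (between the pads) lies 19 mm behind it; z points along the fingers, y is the line along which they close (so a half turn about z gives the same grasp; the last joint's range is limited). The gripper opens to 85 mm and grips with 20 to 120 N. Pads are 22 mm wide; open, the fingers measure 114 mm over their backs; the gripper's body (76 mm by 85 mm) begins 54 mm behind the grasp point. The pads swing forward as they close: fully open they stand 13 mm farther back than shut.
Start: joints at [1.212, 0.417, -0.01, 1.614, 0.005, 1.111, -0.053], TCP at [0.195, -0.594, 0.231] pointing down, gripper open.
Joint ranges: [-2.81, 2.81], [-0.39, 2.02], [-1.27, 1.25], [0.06, 2.57], [-1.19, 4.33], [0.19, 2], [-2.82, 2.82]. Speed limits (rad/s): [1.89, 1.89, 2.39, 2.39, 3.01, 3.01, 3.01].

### API

Orientations are given as [roll, pitch, yaw] about the fixed x, y, z axes, in that order (R = Rz(yaw) Ry(pitch) Rx(roll)).
In Python, from station import * gives the robot as it stands.
- The arm moves only by the shell command python3 -m pendant 'ROWS' [FORCE]. ROWS is text: rows parted by semicolons, each of 7 numbers parted by spaces: the turn, a rotation vector about the tool's x, y, z as a fraction of full scale, then the shift along the tool's x, y, z as a fraction of full scale, then the opening, from 0 (shut) to 1 (fully open). In form: wx wy wz x y z grip; .... A call has 1 to 12 rows; each row is the pose to reach, as a shift and turn from the pose commanded when the call began, along the tool's axes at that moment; what a row does not reach only later rows make up. Full scale, the value 1, is 0.25 m for a shift and 90 degrees for a turn. A row lasts 1/8 s, in which the tool goes at most 62.5 mm and 10.7 degrees, less where a joint would pass 70% of its speed; a pose out of reach is approached as far as the arm can. A call with a number of a shift or a turn outside -1 to 1 is refused whole. A call with a gripper value outside its range is refused whole. The fingers move at their own pace and stop on an object; FORCE is the grip in N (left out, the last holds). Time passes only in rows, so rows that repeat a pose let the fingers close. It gives the time, the measured TCP pose, the force, the opening and the grip force at its end, in the units of the state.
- read_state(): the state, without advancing time (a new reading comes with each control period).
- read_camera(name): name is "scene" or "top"; returns (picture, depth): 384x512x3 uint8, blue, green, red; 384x512 float32, m along the optical axis (not along the pixel's ray), 0 where there is no reading.
- get_calibration(name): a dict with "fovy" (degrees; the focal length in pixels is half the picture's height over the tangent of half this angle, whatever the lens; pixels are square), "cx", "cy" (the principal point, pixels), "cam_to_world" (4x4, takes a point from camera to world coordinates). Camera axes: x right, y down, z forward; pixel columns grow to the right and rows downward; lengths in m; the calibration is good to about 2 mm. A picture is of the moment at which its call begins. get_calibration takes no time and is no camera call.
- sign_off(): hands the job in; it is judged then, once.
The state is a dict: "time_s": time; "qpos": joint angles; "dq": joint speeds; "tau": joint torques, N m; "tool_pos": TCP position; "eef_rot": TCP orientation; "contact_force": force on the tool from outside, world axes, zero at the start; "moment": the same for the moment, N m; "finger_gap": finger opening in m; "gripper_force": force on a finger pad.
Only numpy, scipy, OpenCV 4.12 (cv2) and the standard library are available. Lean on these libraries where they do the work, as an engineer would, in place of code of your own. Each camera call takes 0.05 s, during which the arm holds its last target. There are 200 camera calls.

### The job

Take the tilting jar caddy by its wooden top bar, without touching the jar, and hold it up in the window light, about 15 cm or more above the sill, with the jar upright for six seconds without a break. Then set it down gently in the middle of the cork mat on the stacked crates, with its bar along the mat's long side and jar upright, and let go of it. Off its feet the jar tips over by itself within a second or two, so keep steadying it by tilting the caddy, never let it lean far over, and leave the cezve, bowl and salt shaker where they are.

Things in the scene. Friction and masses are not known exactly. Their poses are not given: they have to be found in the camera images.
- caddy: Loose carrying frame with the jar in it, 140 mm (its x) by 110 mm (y) by 195 mm high; the frame weighs about 0.35 kg. Origin: centre of the underside, z up. Flat steel posts at x = +-60 mm rise from two steel foot bars (110 mm along y) to a wooden grip bar along x, right over the jar.
- grip_bar (a point): Centre of the caddy's dark wooden grip bar, 180 mm above the caddy's origin; axes as the caddy's. The bar is 112 mm long (x), 24 mm thick (y), 30 mm tall. Take it here from above, fingers closing along the caddy's y. Between the jar's lid (140 mm high) and the bar's underside (165 mm) 25 mm are free.
- jar: Amber glass jar, 70 mm in diameter, with a heavy steel lid and a small brass latch on its +y side; about 0.45 kg (varies by some 10 percent). Origin: the middle of its pivot, 35 mm above the caddy's origin. It swings in the caddy about the caddy's x axis only; its axes are parallel to the caddy's when straight. A positive turn about +x takes its top to the caddy's -y.
- bush (a point): One of the two rubber bushes on the jar's pivot line (at caddy x = +60 mm, 35 mm up). The bushes act between caddy and jar: spring 0.18 N m/rad towards straight in the caddy, viscous damping 0.065 N m s/rad, no dry friction, stops at +-0.45 rad. Turning the caddy about this line, top the other way than the jar leans, pulls the jar back.
- jar_com (a point): Height of the jar's centre of mass: 66 mm above its pivot (0.25 mm off the axis towards the latch). Moment of inertia about the pivot 0.00275 kg m2. Gravity tips it with 0.29 N m per rad of lean and beats the bushes' spring: off its feet, with the caddy level, any lean grows e-fold in about 0.65 s (0.5 to 0.75 s).
- jar_top (a point): Centre of the top of the jar's steel lid, 105 mm above the pivot, 140 mm above the caddy's underside when straight.
- jar_foot (a point): Centre of the underside of the flat steel foot below the jar, 54 mm (x) by 60 mm (y), flush with the caddy's feet when the jar is straight. While the caddy stands on a surface, this foot rests on it too and keeps the jar upright.
- crates: Two shallow slatted wooden crates, upside down and stacked, fixed, 260 mm (x) by 240 mm (y), top 100 mm above the sill. Origin: centre of the underside. A thin cork mat lies in the middle of the top.
- mat (a point): Centre of the upper face of the cork mat on the crates, 104 mm above the sill. The mat is 200 mm (crates' x, its long side) by 160 mm (y) and 4 mm thick, fixed.
- cezve: Copper-tone steel coffee pot, 76 mm in diameter, 75 mm high, with a wooden handle 125 mm long from its axis, up to 93 mm high; origin under its centre. Bystander.
- bowl: Small red ceramic bowl, 90 mm in diameter, 42 mm high; origin under its centre. Bystander.
- shaker: Plastic salt shaker, 42 mm in diameter, 78 mm high; origin under its centre. Bystander.
Not all that is in view belongs to the job. What is shaped like the caddy but green or purple is not meant.

How it is judged:
On the way:
1. the caddy is held up, 13 cm or more above the sill, with the jar upright within 0.13 rad, for six seconds on end (height (world z) of caddy above 0.13 m and angle between jar's own z axis and vertical below 0.13 rad), for 6 s.
At the end, for the whole second after the job is handed in: The caddy stands released and at rest flat on the cork mat (within 6 mm in height), its centre within 30 mm of the mat's, its bar within 0.25 rad of the mat's long side, frame within 0.06 rad and jar within 0.1 rad of upright (horizontal distance between caddy and mat below 0.03 m and z of caddy in the frame of mat between -0.006 and 0.006 m and angle between the x axis of caddy and the x axis of crates, either way round below 0.25 rad and angle between caddy's own z axis and vertical below 0.06 rad and angle between jar's own z axis and vertical below 0.1 rad and linear speed of caddy below 0.03 m/s and angular speed of jar below 0.15 rad/s); the robot touches nothing.
It fails at once if the jar leans more than 0.26 rad from upright (angle between jar's own z axis and vertical above 0.26 rad).
It fails at once if the robot touches the jar (contact force between any of the fingers, the arm and jar above 1 N).
It fails at once if the caddy is dropped or slammed onto the mat: faster than 0.3 m/s in the last 12 mm (linear speed of caddy above 0.3 m/s and z of caddy in the frame of mat below 0.012 m and horizontal distance between caddy and mat below 0.12 m).
It fails at once if a bystander is disturbed (distance of any of cezve, bowl, shaker from where it was at the start of the episode above 0.03 m).
It also fails if it takes over 67 s, if anything falls off the work surface, if the arm or the gripper's body presses on something with over 40 N, if the wrist force passes 120 N, or if a joint passes its speed limit or range.

## Working session

There is one attempt and no reset: what is moved stays moved. The work goes in short steps, Python scripts to look and compute and a shell command to move; the robot and the scene stay as the last step left them, time stands still between calls to the robot, and variables do not carry over. Pictures are saved under pics/ and viewed, at most 10 in all, crops included, and the job is handed in when it is done.

```bash
ls; mkdir -p pics
python3 - <<'E'
from station import *
import cv2,numpy as np
s=read_state();print(s)
for n in("scene","top"):
    p,d=read_camera(n);cv2.imwrite(f"pics/{n}0.png",p);np.save(f"{n}0.npy",d);c=get_calibration(n);print(n,c)
E
```

```text
pics
{'time_s': 0.0, 'qpos': array([ 1.21250042,  0.41796874, -0.01032284,  1.61421318,  0.00469634,
        1.11073447, -0.05299639]), 'dq': array([ 0.00010834, -0.00106256,  0.00041634, -0.00038614,  0.00233577,
        0.00025887,  0.00045567]), 'tau': array([-8.22897546e-04, -8.64464021e+01,  6.78497124e-01, -4.34911394e+01,
        1.92154082e-02,  7.36335875e-03, -2.14375854e-05]), 'tool_pos': array([ 0.19458449, -0.59353827,  0.23064706]), 'eef_rot': array([-3.14029567e+00,  8.41121229e-05,  3.16824485e-01]), 'contact_force': array([-0.39001583, -0.12177225, -0.36040466]), 'moment': array([-0.02912855, -0.00275174,  0.07471311]), 'gripper_force': 0.0, 'finger_gap': 0.08562365546641479}
scene {'fovy': 54.18818719185459, 'cx': 254.49330825902877, 'cy': 190.04365763260853, 'cam_to_world': array([[-0.77838126,  0.45710113, -0.43032682,  0.9556457 ],
       [ 0.62778998,  0.56506733, -0.53533042,  0.56638098],
       [-0.00153651, -0.68684603, -0.72680133,  0.83873219],
       [ 0.        ,  0.        ,  0.        ,  1.        ]])}
top {'fovy': 52.96216402535666, 'cx': 253.89469384500615, 'cy': 188.48268869813793, 'cam_to_world': array([[ 0.19091683, -0.95394359,  0.2313923 ,  0.34813613],
       [-0.9815978 , -0.18651086,  0.04098107,  0.05156942],
       [ 0.00406355, -0.23495815, -0.97199699,  0.97116411],
       [ 0.        ,  0.        ,  0.        ,  1.        ]])}
```

View pics/scene0.png

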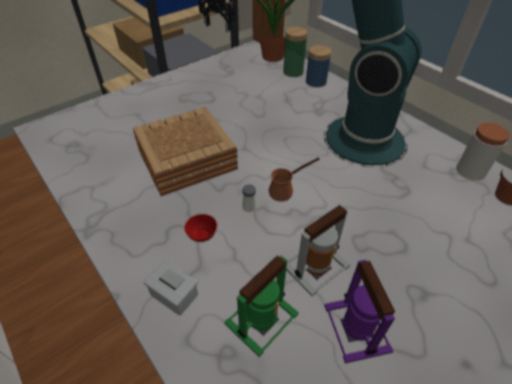

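View pics/top0.png

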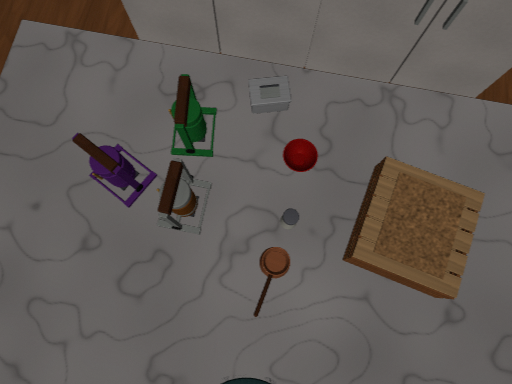

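Candidates for the caddy (scene px / top px):
- Steel frame with amber jar: (320,245) / (175,195).
- Green lookalike: (265,300) / (190,115).
- Purple lookalike: (365,310) / (115,170).

The description picks the steel one with the amber jar. I'll crop it close and measure it.

```bash
cat > h.py <<'E'
from station import *
import cv2,numpy as np
def K(n):
    c=get_calibration(n);f=192/np.tan(np.radians(c["fovy"])/2);return f,c["cx"],c["cy"],c["cam_to_world"]
def ray(n,uv,z):
    f,cx,cy,T=K(n);uv=np.atleast_2d(uv).astype(float)
    d=np.c_[(uv[:,0]-cx)/f,(uv[:,1]-cy)/f,np.ones(len(uv))]@T[:3,:3].T
    o=T[:3,3];return o+d*((z-o[2])/d[:,2])[:,None]
def cloud(n,dep):
    f,cx,cy,T=K(n);v,u=np.mgrid[:384,:512]
    P=np.stack([(u-cx)/f*dep,(v-cy)/f*dep,dep],-1);return P@T[:3,:3].T+T[:3,3]
E
python3 - <<'E'
from h import *
def rectinfo(P,lab):
    r=cv2.minAreaRect((P[:,:2]*1000).astype(np.float32));b=cv2.boxPoints(r)
    e=[b[1]-b[0],b[2]-b[1]];e=max(e,key=np.linalg.norm)
    print(lab,len(P),"c",np.round(r[0],1),"size",np.round(r[1],1),"yaw long",round(float(np.arctan2(e[1],e[0])),3),"z",np.round(np.percentile(P[:,2],[5,50,95]),4))
for n in("scene","top"):
    p=cv2.imread(f"pics/{n}0.png");d=np.load(f"{n}0.npy");C=cloud(n,d)
    hsv=cv2.cvtColor(p,cv2.COLOR_BGR2HSV);H,S,V=cv2.split(hsv)
    # caddy bar: top face, height band
    r0=(slice(195,300),slice(285,355)) if n=="scene" else (slice(150,240),slice(150,215))
    m=np.zeros(H.shape,bool);m[r0]=True
    br=m&(H<15)&(S>90)&(V<110)
    top=br&(abs(C[...,2]-.195)<.006)
    rectinfo(C[br],n+" brown");rectinfo(C[top],n+" bartop")
    c=C[top];
    # by plane ray
    v,u=np.nonzero(top);rectinfo(ray(n,np.c_[u,v],.195),n+" ray195")
    # crates / mat
    q=(abs(C[...,2]-.102)<.007)&(C[...,1]<-.05)&(C[...,0]>.2)
    k=q&(abs(C[...,2]-.1)<.05);v,u=np.nonzero(k);rectinfo(C[k],n+" crate top")
    mk=k&(S>85)&(H<25); 
    print(n,"mean hsv crate",hsv[k].mean(0))
    for a,b in(("cezve",(281,185)if n=="scene"else(275,262)),("bowl",(201,228)if n=="scene"else(300,155)),("shaker",(249,198)if n=="scene"else(290,217))):
        print(a,np.round(C[b[1],b[0]],3))
    for a,b in(("green",(265,278)if n=="scene"else(183,98)),("purple",(376,290)if n=="scene"else(97,152))):
        print(a,np.round(C[b[1],b[0]],3))
    x,y=(280,195)if n=="scene"else(140,150)
    big=cv2.resize(p[y:y+105,x:x+90],None,fx=5,fy=5,interpolation=cv2.INTER_CUBIC);cv2.imwrite(f"pics/crop_{n}.png",big)
a=cv2.imread("pics/crop_scene.png");b=cv2.imread("pics/crop_top.png");o=np.hstack([a[:,:400],b[:,:400]]);cv2.imwrite("pics/crop0.png",o)
E
```

```text
scene brown 930 c [635.2 347.9] size [763.7 135.7] yaw long 0.774 z [0.0459 0.1799 0.1957]
scene bartop 389 c [509.2 260.1] size [ 22.1 107. ] yaw long -0.012 z [0.1916 0.1943 0.1962]
scene ray195 389 c [510.7 262.1] size [ 23.2 109.3] yaw long -0.019 z [0.195 0.195 0.195]
scene crate top 3945 c [ 492. -555.] size [772.4 258. ] yaw long 1.352 z [0.0978 0.1021 0.1058]
scene mean hsv crate [ 15.96577947 113.14296578 123.36856781]
cezve [0.425 0.028 0.064]
bowl [ 0.671 -0.024  0.011]
shaker [0.524 0.005 0.057]
green [0.705 0.286 0.193]
purple [0.558 0.438 0.193]
top brown 904 c [500.8 246.6] size [124.1  45.2] yaw long 0.006 z [0.052  0.1927 0.1961]
top bartop 561 c [504.5 258.1] size [ 22.6 111.7] yaw long -0.001 z [0.1914 0.194  0.1965]
top ray195 561 c [504.  257.2] size [111.   22.8] yaw long 0.0 z [0.195 0.195 0.195]
top crate top 11305 c [ 547.1 -298.1] size [241.4 255.3] yaw long -0.196 z [0.0974 0.1017 0.1053]
top mean hsv crate [ 15.50084034 132.49447147 101.23626714]
cezve [0.405 0.005 0.001]
bowl [ 0.691 -0.01   0.003]
shaker [ 0.51  -0.007  0.075]
green [0.704 0.276 0.193]
purple [0.547 0.425 0.195]
```

View pics/crop0.png

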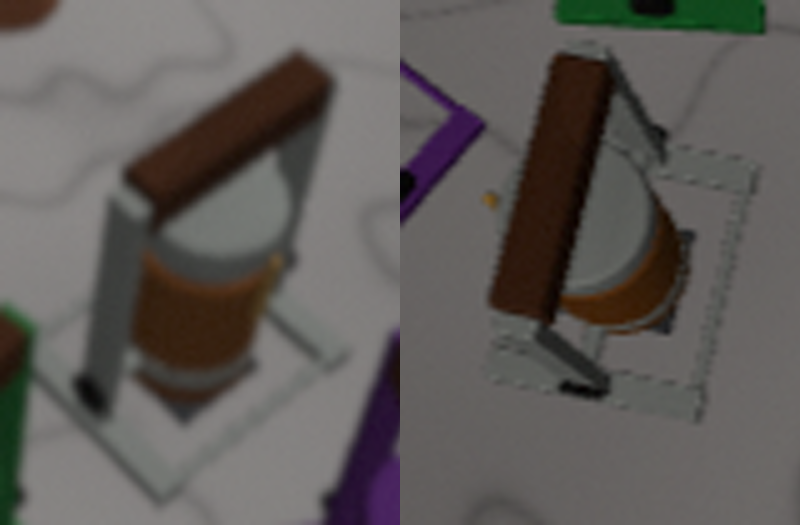

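The crop confirms it: steel frame, amber jar, wooden bar. The brass latch is on the left in the top view, which is world +y, so caddy yaw ≈ 0. Next I'll measure the mat and write the jar-lean measurement.

```bash
cat >> h.py <<'E'
def rect(P):
    r=cv2.minAreaRect((P[:,:2]*1000).astype(np.float32));b=cv2.boxPoints(r)
    e=max([b[1]-b[0],b[2]-b[1]],key=np.linalg.norm);a=np.arctan2(e[1],e[0])
    return np.round(r[0],1),np.round(r[1],1),round(float((a+np.pi/2)%np.pi-np.pi/2),3)
def amber(p,C,c,R=.055,zmin=.0,zmax=.3):
    "amber jar points near the horizontal place c"
    H,S,V=cv2.split(cv2.cvtColor(p,cv2.COLOR_BGR2HSV))
    m=(H<18)&(S>110)&(np.hypot(C[...,0]-c[0],C[...,1]-c[1])<R)&(C[...,2]>zmin)&(C[...,2]<zmax)
    m=cv2.erode(m.astype(np.uint8),np.ones((3,3)))>0
    return m
E
python3 - <<'E'
from h import *
p=cv2.imread("pics/top0.png");C=cloud("top",np.load("top0.npy"))
k=(abs(C[...,2]-.102)<.008)&(C[...,1]<-.1)&(C[...,0]>.3)
print("crate",rect(C[k]))
hsv=cv2.cvtColor(p,cv2.COLOR_BGR2HSV)
for u,v in((410,240),(430,200),(375,215),(395,275),(450,190),(465,240)):print((u,v),hsv[v-2:v+3,u-2:u+3].reshape(-1,3).mean(0).round(),C[v,u].round(3))
g=cv2.GaussianBlur(hsv,(5,5),0)
m=k&(g[...,2]<100); m=cv2.morphologyEx(m.astype(np.uint8),cv2.MORPH_OPEN,np.ones((7,7)))
n,l,s,_=cv2.connectedComponentsWithStats(m);i=1+s[1:,4].argmax();v,u=np.nonzero(l==i)
print("mat",len(u),rect(ray("top",np.c_[u,v],.104)),rect(C[l==i]))
o=p.copy();o[l==i]=(255,0,0)
p=cv2.imread("pics/scene0.png");C=cloud("scene",np.load("scene0.npy"))
a=amber(p,C,(.508,.259),zmin=.03,zmax=.135);q=C[a];print(len(q),q.mean(0),q.min(0),q.max(0))
o2=p.copy();o2[a]=(255,0,0)
cv2.imwrite("pics/chk.png",np.hstack([cv2.resize(o[150:310,330:500],None,fx=2.3,fy=2.3),cv2.resize(o2[195:300,280:355],(263,368))]))
# cylinder fit upright: centre, radius by height
from scipy.optimize import least_squares
for lo,hi in((.03,.07),(.07,.12),(.03,.12)):
    b=q[(q[:,2]>lo)&(q[:,2]<hi)];f=least_squares(lambda w:np.hypot(b[:,0]-w[0],b[:,1]-w[1])-.035,[.508,.259],loss="soft_l1",f_scale=.002);print(lo,hi,len(b),f.x,np.std(f.fun))
E
```

```text
crate (array([ 545.9, -297.8]), array([241.7, 257.6]), -0.198)
(410, 240) [ 15. 141.  89.] [ 0.505 -0.278  0.105]
(430, 200) [ 15. 141.  98.] [ 0.606 -0.315  0.103]
(375, 215) [ 16. 123. 112.] [ 0.547 -0.196  0.101]
(395, 275) [ 13. 163.  82.] [ 0.423 -0.259  0.09 ]
(450, 190) [ 16. 130. 102.] [ 0.64  -0.361  0.099]
(465, 240) [ 16. 123. 114.] [ 0.529 -0.402  0.1  ]
mat 1044 (array([ 503.7, -312.7]), array([107.3,  91.2]), 1.369) (array([ 503.9, -312.8]), array([107.2,  91.9]), 1.364)
294 [0.53116318 0.27846754 0.08371759] [0.50753552 0.25512953 0.05073945] [0.54280664 0.29340748 0.11126288]
0.03 0.07 79 [0.5067858  0.25804306] 0.0007891650725885573
0.07 0.12 215 [0.50670962 0.25790116] 0.0009662667722946779
0.03 0.12 294 [0.506739   0.25793202] 0.0009240942759900835
```

View pics/chk.png

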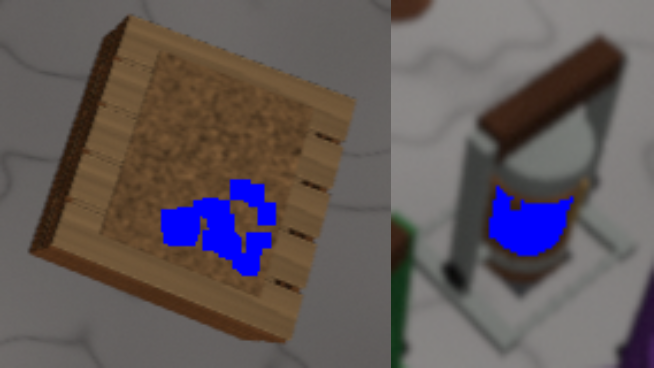

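The upright cylinder fit puts the jar at (0.507, 0.258), within 1 mm of the bar. The crates are at (0.546, -0.298) with long side at yaw -0.198. The corners in the mat overlay agree with that. Moving over the caddy.

```bash
python3 -m pendant '0 0 0.05 0.1 -0.1 -0.1 1; 0 0 0.1 0.25 -0.3 -0.25 1; 0 0 0.15 0.4 -0.5 -0.36 1; 0 0 0.2 0.5 -0.65 -0.36 1; 0 0 0.202 0.58 -0.736 -0.36 1; 0 0 0.202 0.58 -0.736 -0.36 1'
python3 - <<'E'
from h import *
c=np.array([[155,55],[312,100],[265,290],[105,235]])/2.3+[330,150]
P=ray("top",c,.104);print(P.round(3),P.mean(0),rect(P))
E
```

```text
time_s: 0.85
tool_pos: [0.2761, -0.3722, 0.3216]
eef_rot: [3.141, -0.0, 0.003]
contact_force: [0.4, -1.5, -0.0]
finger_gap: 0.0853
gripper_force: 0.0
[[ 0.653 -0.235  0.104]
 [ 0.637 -0.395  0.104]
 [ 0.441 -0.363  0.104]
 [ 0.463 -0.206  0.104]] [ 0.54859448 -0.29952348  0.104     ] (array([ 550.1, -300.4]), array([160.8, 199.8]), -0.149)
```

```bash
python3 -m pendant '0 0 0 0.15 -0.2 0 1; 0 0 0 0.3 -0.4 0 1; 0 0 0 0.4 -0.65 0 1; 0 0 0 0.5 -0.84 0 1; 0 0 0 0.52 -0.84 0 1'; python3 -m pendant '0 0 0 0.08 -0.2 0 1; 0 0 0 0.16 -0.4 0 1; 0 0 0 0.24 -0.65 0 1; 0 0 0 0.32 -0.84 0 1; 0 0 0 0.32 -0.84 0 1'
```

```text
time_s: 1.48
tool_pos: [0.4066, -0.1613, 0.3213]
eef_rot: [-3.141, -0.0, 0.004]
contact_force: [-0.1, -1.7, 0.3]
finger_gap: 0.0854
gripper_force: 0.0
time_s: 2.1
tool_pos: [0.4864, 0.0483, 0.3208]
eef_rot: [-3.14, 0.001, 0.003]
contact_force: [-0.9, -0.3, 0.3]
finger_gap: 0.0855
gripper_force: 0.0
```

```bash
python3 -m pendant '0 0 0 0.02 -0.2 0 1; 0 0 0 0.04 -0.4 0 1; 0 0 0 0.06 -0.65 0 1; 0 0 0 0.08 -0.8 0 1; 0 0 0 0.083 -0.839 0 1; 0 0 0 0.083 -0.839 0 1; 0 0 0 0.083 -0.839 0.1 1; 0 0 0 0.083 -0.839 0.2 1; 0 0 0 0.083 -0.839 0.2 1'
python3 - <<'E'
from h import *
print(read_state()["tool_pos"])
p,d=read_camera("scene");cv2.imwrite("pics/s1.png",p);C=cloud("scene",d)
from scipy.optimize import least_squares
q=C[amber(p,C,(.508,.259),zmin=.03,zmax=.135)];f=least_squares(lambda w:np.hypot(q[:,0]-w[0],q[:,1]-w[1])-.035,[.508,.259],loss="soft_l1",f_scale=.002);print(len(q),f.x)
cv2.imwrite("pics/s1c.png",cv2.resize(p[120:320,220:440],None,fx=2.5,fy=2.5))
E
```

```text
time_s: 3.22
tool_pos: [0.5063, 0.2533, 0.2701]
eef_rot: [3.14, 0.002, -0.003]
contact_force: [-0.1, -1.0, -0.0]
finger_gap: 0.0853
gripper_force: 0.0
[0.506305   0.2532828  0.27009055]
290 [0.50682479 0.2577599 ]
```

View pics/s1c.png

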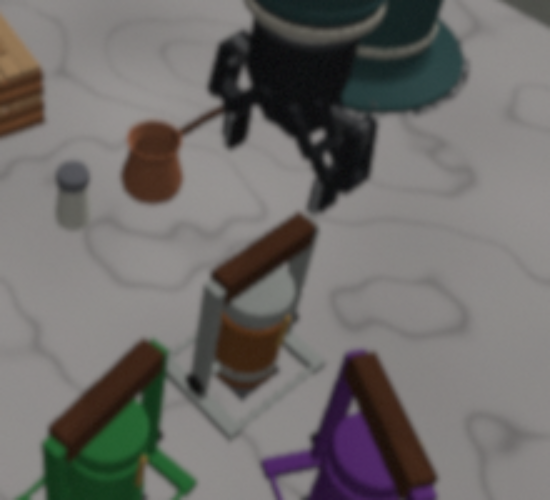

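The gripper is over the bar and aligned along it, about 4.5 mm short in y. I'll correct that and descend.

```bash
python3 -m pendant '0 0 0 0.002 -0.018 0 1; 0 0 0 0.002 -0.018 0.1 1; 0 0 0 0.002 -0.018 0.2 1; 0 0 0 0.002 -0.018 0.3 1; 0 0 0 0.002 -0.018 0.38 1; 0 0 0 0.002 -0.018 0.408 1; 0 0 0 0.002 -0.018 0.408 1;  0 0 0 0.002 -0.018 0.408 1'
```

```text
time_s: 4.28
tool_pos: [0.5071, 0.2605, 0.1701]
eef_rot: [-3.141, -0.001, -0.001]
contact_force: [-1.0, 0.1, -0.8]
finger_gap: 0.0854
gripper_force: 0.0
```

```bash
cat > meas.py <<'E'
"python3 meas.py N dv : measure jar lean, suggest tilt for next N rows; dv = velocity change along caddy y in them"
from h import *
import sys,os,json
from scipy.optimize import least_squares
from scipy.spatial.transform import Rotation as Ro
from scipy.integrate import solve_ivp
N=int(sys.argv[1]);dv=float(sys.argv[2]) if len(sys.argv)>2 else 0.
s=read_state();p,d=read_camera("scene")
Rt=Ro.from_euler("xyz",s["eef_rot"]).as_matrix();t=np.array(s["tool_pos"])
if not os.path.exists("grasp.json"):
    o=np.array([.5068,.2578,0.]);json.dump(dict(R=Rt.T.tolist(),o=(Rt.T@(o-t)).tolist()),open("grasp.json","w"))
g=json.load(open("grasp.json"));Rc=Rt@np.array(g["R"]);o=t+Rt@np.array(g["o"]);piv=o+Rc@[0,0,.035]
C=cloud("scene",d);q=C[amber(p,C,piv[:2],R=.065,zmin=piv[2]-.01,zmax=piv[2]+.1)]
L=(q-piv)@Rc
def res(w,y0=None):
    c,s_=np.cos(w[0]),np.sin(w[0]);y=L[:,1]-(w[2] if len(w)>2 else 0);return np.hypot(L[:,0]-w[1],c*y+s_*L[:,2])-.035
f=least_squares(res,[0,0],loss="soft_l1",f_scale=.002);f3=least_squares(res,[0,0,0],loss="soft_l1",f_scale=.002)
phi=f.x[0];e=Ro.from_matrix(Rc).as_euler("xyz");al=np.arctan2(Rc[2,1],Rc[2,2]);th=phi+al
print("t %.2f o %s rpy %s F %s gap %.4f"%(s["time_s"],o.round(4),e.round(4),np.round(s["contact_force"],1),s["finger_gap"]))
print("n %d phi %.4f (free y: %.3f y0 %.1fmm) x0 %.1fmm rms %.2fmm alpha %.4f THETA %.4f"%(len(q),phi,f3.x[0],f3.x[2]*1e3,f.x[1]*1e3,1e3*np.std(f.fun),al,th))
Te=.05+N/8
def end(a1):
    def fn(tt,x):
        r=np.clip((tt-.05)/.125,0,1);A=al+(a1-al)*r;Ad=(a1-al)/.125 if 0<r<1 else 0;ac=dv/.25 if .05<tt<.3 else 0
        return [x[1],(.29*(x[0]-.0038)-.18*(x[0]-A)-.065*(x[1]-Ad)+.0297*ac)/.00275]
    S=solve_ivp(fn,(0,Te),[th,1.6*(th+(.18*al-.0011)/.11-0*th)],max_step=.01);return S.y[0,-1]-a1,abs(S.y[0]).max(),S.y[0,-1]
e0,e1=end(0)[0],end(.05)[0];a1=.05*(-.006-e0)/(e1-e0);_,mx,thT=end(a1)
w=(a1-al)/(np.pi/2);print("next alpha %.4f: wx %.4f y %.4f  (sim max|th| %.3f, end th %.3f)"%(a1,w,.804*w,mx,thT))
E
python3 -m pendant '0 0 0 0 0.011 0 1; 0 0 0 0 0.011 0 0;0 0 0 0 0.011 0 0;0 0 0 0 0.011 0 0;0 0 0 0 0.011 0 0;0 0 0 0 0.011 0 0;0 0 0 0 0.011 0 0;0 0 0 0 0.011 0 0' 90; python3 meas.py 6; python3 meas.py 6
```

```text
time_s: 5.28
tool_pos: [0.5068, 0.2579, 0.1696]
eef_rot: [-3.141, -0.0, -0.0]
contact_force: [-0.4, 3.2, 4.9]
finger_gap: 0.0221
gripper_force: 89.9
t 5.28 o [0.5068 0.2578 0.    ] rpy [0. 0. 0.] F [-0.4  3.2  4.9] gap 0.0221
n 287 phi 0.0045 (free y: 0.007 y0 0.2mm) x0 0.2mm rms 0.90mm alpha -0.0000 THETA 0.0045
next alpha 0.0008: wx 0.0005 y 0.0004  (sim max|th| 0.005, end th -0.005)
t 5.33 o [ 0.5068  0.2578 -0.    ] rpy [-0.      0.0001 -0.    ] F [-0.2  3.5  4.9] gap 0.0226
n 292 phi 0.0009 (free y: 0.012 y0 0.6mm) x0 0.2mm rms 0.90mm alpha -0.0000 THETA 0.0009
next alpha 0.0036: wx 0.0023 y 0.0019  (sim max|th| 0.002, end th -0.002)
```

```bash
python3 -m pendant '0.004 0 0 0 0.003 -0.04 0; 0.004 0 0 0 0.003 -0.13 0; 0.004 0 0 0 0.003 -0.25 0; 0.004 0 0 0 0.003 -0.35 0; 0.004 0 0 0 0.003 -0.42 0'; python3 meas.py 4
```

```text
time_s: 6.0
tool_pos: [0.5066, 0.2563, 0.2752]
eef_rot: [-3.136, 0.0, -0.001]
contact_force: [-0.3, -0.2, -8.3]
finger_gap: 0.0225
gripper_force: 89.3
t 6.00 o [0.5065 0.2571 0.1056] rpy [ 0.0054  0.0007 -0.0006] F [-0.3 -0.2 -8.3] gap 0.0225
n 404 phi 0.0021 (free y: 0.013 y0 0.6mm) x0 0.1mm rms 0.91mm alpha 0.0054 THETA 0.0076
next alpha -0.0023: wx -0.0050 y -0.0040  (sim max|th| 0.008, end th -0.008)
```

```bash
python3 -m pendant '-0.005 0 0 0 -0.004 -0.08 0; -0.005 0 0 0 -0.004 -0.17 0; -0.005 0 0 0 -0.004 -0.25 0; -0.005 0 0 0 -0.004 -0.28 0'; python3 meas.py 5
```

```text
time_s: 6.55
tool_pos: [0.5068, 0.2572, 0.3445]
eef_rot: [3.14, -0.0, -0.001]
contact_force: [-0.2, -0.5, -8.4]
finger_gap: 0.0222
gripper_force: 89.7
t 6.55 o [0.5067 0.2568 0.175 ] rpy [-0.0021  0.0003 -0.0003] F [-0.2 -0.5 -8.4] gap 0.0222
n 484 phi 0.0004 (free y: 0.011 y0 0.6mm) x0 -0.1mm rms 0.98mm alpha -0.0021 THETA -0.0017
next alpha 0.0049: wx 0.0045 y 0.0036  (sim max|th| 0.003, end th -0.001)
```

```bash
python3 -m pendant '0.0045 0 0 0 0.0036 0 0; 0.0045 0 0 0 0.0036 0 0; 0.0045 0 0 0 0.0036 0 0; 0.0045 0 0 0 0.0036 0 0; 0.0045 0 0 0 0.0036 0 0'; python3 meas.py 6
```

```text
time_s: 7.22
tool_pos: [0.5067, 0.2565, 0.3442]
eef_rot: [-3.136, 0.0, -0.0]
contact_force: [0.0, -0.1, -7.9]
finger_gap: 0.0225
gripper_force: 89.6
t 7.22 o [0.5065 0.2572 0.1747] rpy [ 0.005   0.0006 -0.0001] F [ 0.  -0.1 -7.9] gap 0.0225
n 524 phi 0.0003 (free y: 0.018 y0 1.0mm) x0 -0.1mm rms 0.98mm alpha 0.0050 THETA 0.0053
next alpha 0.0017: wx -0.0021 y -0.0017  (sim max|th| 0.006, end th -0.004)
```

```bash
python3 -m pendant '-0.002 0 0 0 -0.0016 0 0; -0.002 0 0 0 -0.0016 0 0; -0.002 0 0 0 -0.0016 0 0; -0.002 0 0 0 -0.0016 0 0; -0.002 0 0 0 -0.0016 0 0; -0.002 0 0 0 -0.0016 0 0'; python3 meas.py 4 -0.05
```

```text
time_s: 8.02
tool_pos: [0.5068, 0.2568, 0.3443]
eef_rot: [-3.139, 0.0, -0.001]
contact_force: [-0.5, -0.5, -8.2]
finger_gap: 0.0224
gripper_force: 89.6
t 8.03 o [0.5067 0.257  0.1748] rpy [ 0.0018  0.0004 -0.0003] F [-0.5 -0.5 -8.2] gap 0.0224
n 506 phi 0.0002 (free y: 0.013 y0 0.7mm) x0 -0.2mm rms 0.98mm alpha 0.0018 THETA 0.0020
next alpha 0.0188: wx 0.0108 y 0.0087  (sim max|th| 0.013, end th 0.013)
```

```bash
python3 -m pendant '0.0108 0 0 0.002 0.015 0 0; 0.0108 0 0 0.004 0.036 0 0; 0.0108 0 0 0.006 0.061 0 0; 0.0108 0 0 0.008 0.086 0 0'; python3 meas.py 4 -0.05
```

```text
time_s: 8.57
tool_pos: [0.5088, 0.2347, 0.3443]
eef_rot: [-3.122, 0.0, -0.001]
contact_force: [0.4, 1.0, -7.9]
finger_gap: 0.0226
gripper_force: 89.6
t 8.57 o [0.5087 0.2378 0.1747] rpy [ 0.0186  0.0004 -0.0004] F [ 0.4  1.  -7.9] gap 0.0226
n 521 phi 0.0085 (free y: 0.020 y0 0.7mm) x0 -0.1mm rms 1.00mm alpha 0.0186 THETA 0.0272
next alpha -0.0014: wx -0.0127 y -0.0102  (sim max|th| 0.032, end th -0.007)
```

```bash
python3 - <<'E'
s=open("meas.py").read()
s=s.replace("ac=dv/.25 if .05<tt<.3 else 0","V=dv/(N/8-.125);ac=V/.125 if .05<tt<.175 else (-V/.125 if Te-.125<tt<Te else 0)")
s=s.replace("dv = velocity change along caddy y in them","dv = travel along caddy y in them, from rest to rest")
open("meas.py","w").write(s)
E
python3 meas.py 5 -0.04
```

```text
t 8.62 o [0.5089 0.2369 0.1747] rpy [ 0.0183  0.0004 -0.0012] F [ 1.  -0.4 -7. ] gap 0.0226
n 485 phi 0.0239 (free y: 0.033 y0 0.5mm) x0 -0.1mm rms 1.03mm alpha 0.0183 THETA 0.0421
next alpha -0.0111: wx -0.0187 y -0.0150  (sim max|th| 0.048, end th -0.017)
```

```bash
python3 -m pendant '-0.0187 0 0 0.002 0.005 0 0; -0.0187 0 0 0.006 0.045 0 0; -0.0187 0 0 0.01 0.085 0 0; -0.0187 0 0 0.014 0.125 0 0; -0.0187 0 0 0.016 0.145 0 0'; python3 meas.py 5 -0.04
```

```text
time_s: 9.3
tool_pos: [0.5129, 0.198, 0.3436]
eef_rot: [3.131, -0.0, -0.002]
contact_force: [0.2, -0.1, -7.6]
finger_gap: 0.0226
gripper_force: 89.5
t 9.30 o [0.5129 0.1961 0.174 ] rpy [-0.0108  0.0003 -0.0013] F [ 0.2 -0.1 -7.6] gap 0.0226
n 518 phi 0.0263 (free y: 0.036 y0 0.5mm) x0 -0.2mm rms 1.05mm alpha -0.0108 THETA 0.0155
next alpha 0.0025: wx 0.0085 y 0.0068  (sim max|th| 0.023, end th -0.003)
```

```bash
python3 -m pendant '0.0085 0 0 0.002 0.027 0 0; 0.0085 0 0 0.006 0.067 0 0; 0.0085 0 0 0.01 0.107 0 0; 0.0085 0 0 0.014 0.147 0 0; 0.0085 0 0 0.016 0.167 0 0'; python3 meas.py 6 -0.06
```

```text
time_s: 9.98
tool_pos: [0.5168, 0.1564, 0.344]
eef_rot: [-3.138, 0.0, -0.001]
contact_force: [-0.8, -0.1, -7.8]
finger_gap: 0.0225
gripper_force: 89.5
t 9.97 o [0.5167 0.1568 0.1744] rpy [ 0.0025  0.0004 -0.001 ] F [-0.8 -0.1 -7.8] gap 0.0225
n 509 phi 0.0455 (free y: 0.056 y0 0.6mm) x0 -0.2mm rms 1.06mm alpha 0.0025 THETA 0.0480
next alpha -0.0140: wx -0.0105 y -0.0085  (sim max|th| 0.052, end th -0.019)
```

```bash
sed -i 's#V=dv/(N/8-.125);#V=dv/(N/8-.25);#; s#Te-.125<tt<Te else#Te-.25<tt<Te-.125 else#' meas.py
python3 meas.py 4 0
```

```text
t 10.03 o [0.5168 0.1565 0.1744] rpy [ 0.0024  0.0004 -0.0013] F [-0.  -1.5 -7.2] gap 0.0221
n 513 phi 0.0571 (free y: 0.069 y0 0.6mm) x0 -0.3mm rms 1.15mm alpha 0.0024 THETA 0.0596
next alpha -0.0599: wx -0.0397 y -0.0319  (sim max|th| 0.066, end th -0.066)
```

```bash
python3 -m pendant '-0.043 0 0 0 -0.0345 0 0; -0.043 0 0 0 -0.0345 0 0; -0.043 0 0 0 -0.0345 0 0'; python3 meas.py 4 0
```

```text
time_s: 10.45
tool_pos: [0.5167, 0.166, 0.3439]
eef_rot: [3.078, 0.0, -0.0]
contact_force: [0.3, -0.0, -7.6]
finger_gap: 0.0225
gripper_force: 89.6
t 10.45 o [0.5165 0.1551 0.1747] rpy [-0.0638  0.0008  0.0001] F [ 0.3 -0.  -7.6] gap 0.0225
n 465 phi 0.0300 (free y: 0.043 y0 0.7mm) x0 -0.1mm rms 1.08mm alpha -0.0638 THETA -0.0338
next alpha 0.0134: wx 0.0492 y 0.0395  (sim max|th| 0.049, end th 0.007)
```

```bash
python3 -m pendant '0.045 0 0 0 0.036 0 0; 0.045 0 0 0 0.036 0 0; 0.045 0 0 0 0.036 0 0; 0.045 0 0 0 0.036 0 0'; python3 meas.py 6 -0.05
```

```text
time_s: 11.0
tool_pos: [0.5165, 0.1575, 0.3446]
eef_rot: [-3.135, 0.0, 0.0]
contact_force: [-0.1, 0.3, -6.9]
finger_gap: 0.0227
gripper_force: 89.6
t 11.00 o [0.5164 0.1584 0.175 ] rpy [0.0056 0.0006 0.0006] F [-0.1  0.3 -6.9] gap 0.0227
n 522 phi 0.0086 (free y: 0.023 y0 0.8mm) x0 -0.2mm rms 1.17mm alpha 0.0056 THETA 0.0143
next alpha 0.0093: wx 0.0024 y 0.0019  (sim max|th| 0.036, end th 0.003)
```

```bash
python3 -m pendant '0.0024 0 0 0.002 0.027 0 0; 0.0024 0 0 0.005 0.077 0 0; 0.0024 0 0 0.009 0.127 0 0; 0.0024 0 0 0.013 0.177 0 0; 0.0024 0 0 0.014 0.202 0 0; 0.0024 0 0 0.014 0.202 0 0'; python3 meas.py 6 -0.05
```

```text
time_s: 11.8
tool_pos: [0.5202, 0.106, 0.3443]
eef_rot: [-3.131, 0.0, -0.001]
contact_force: [0.0, 0.4, -7.4]
finger_gap: 0.0222
gripper_force: 89.5
t 11.80 o [0.5201 0.1075 0.1747] rpy [ 0.0096  0.0004 -0.001 ] F [ 0.   0.4 -7.4] gap 0.0222
n 492 phi 0.0169 (free y: 0.034 y0 0.9mm) x0 -0.2mm rms 1.17mm alpha 0.0096 THETA 0.0265
next alpha 0.0009: wx -0.0055 y -0.0044  (sim max|th| 0.037, end th -0.005)
```

```bash
python3 -m pendant '-0.0085 0 0 0.002 0.018 0 0; -0.0085 0 0 0.005 0.068 0 0; -0.0085 0 0 0.009 0.118 0 0; -0.0085 0 0 0.013 0.168 0 0; -0.0085 0 0 0.014 0.193 0 0; -0.0085 0 0 0.014 0.193 0 0'; python3 meas.py 6 -0.05
```

```text
time_s: 12.6
tool_pos: [0.5237, 0.0577, 0.3437]
eef_rot: [3.138, 0.0, -0.001]
contact_force: [-0.1, 0.6, -7.6]
finger_gap: 0.0227
gripper_force: 89.5
t 12.60 o [0.5236 0.057  0.1742] rpy [-0.0037  0.0005 -0.0011] F [-0.1  0.6 -7.6] gap 0.0227
n 441 phi -0.0216 (free y: -0.004 y0 0.9mm) x0 -0.2mm rms 1.19mm alpha -0.0037 THETA -0.0253
next alpha 0.0373: wx 0.0261 y 0.0210  (sim max|th| 0.039, end th 0.031)
```

```bash
python3 -m pendant '0.025 0 0 0.002 0.045 0 0; 0.025 0 0 0.005 0.095 0 0; 0.025 0 0 0.009 0.145 0 0; 0.025 0 0 0.013 0.195 0 0; 0.025 0 0 0.014 0.22 0 0; 0.025 0 0 0.014 0.22 0 0'; python3 meas.py 6 -0.05
```

```text
time_s: 13.4
tool_pos: [0.5271, 0.0029, 0.3439]
eef_rot: [-3.105, 0.0, -0.001]
contact_force: [-0.3, 0.8, -7.7]
finger_gap: 0.0227
gripper_force: 89.5
t 13.40 o [0.527  0.0089 0.1744] rpy [ 0.0355  0.0006 -0.0007] F [-0.3  0.8 -7.7] gap 0.0227
n 434 phi -0.0066 (free y: -0.000 y0 0.3mm) x0 -0.3mm rms 1.35mm alpha 0.0355 THETA 0.0289
next alpha 0.0066: wx -0.0184 y -0.0148  (sim max|th| 0.037, end th -0.001)
```

```bash
python3 -m pendant '-0.02 0 0 0.002 0.009 0 0; -0.02 0 0 0.005 0.059 0 0; -0.02 0 0 0.009 0.109 0 0; -0.02 0 0 0.013 0.159 0 0; -0.02 0 0 0.014 0.184 0 0; -0.02 0 0 0.014 0.184 0 0'; python3 meas.py 6 -0.06
```

```text
time_s: 14.2
tool_pos: [0.5306, -0.0433, 0.3422]
eef_rot: [-3.137, 0.0, -0.001]
contact_force: [0.2, 0.4, -8.0]
finger_gap: 0.0222
gripper_force: 89.5
t 14.20 o [ 0.5304 -0.0427  0.1726] rpy [ 0.0043  0.0006 -0.0012] F [ 0.2  0.4 -8. ] gap 0.0222
n 452 phi -0.0008 (free y: 0.016 y0 0.9mm) x0 0.0mm rms 1.26mm alpha 0.0043 THETA 0.0035
next alpha 0.0200: wx 0.0100 y 0.0081  (sim max|th| 0.042, end th 0.013)
```

```bash
python3 -m pendant '0.0095 0 0 0.002 0.038 0 0; 0.0095 0 0 0.006 0.098 0 0; 0.0095 0 0 0.011 0.158 0 0; 0.0095 0 0 0.016 0.218 0 0; 0.0095 0 0 0.018 0.248 0 0; 0.0095 0 0 0.018 0.248 0 0'; python3 meas.py 6 -0.06
```

```text
time_s: 15.0
tool_pos: [0.5351, -0.1052, 0.3418]
eef_rot: [-3.122, 0.0, -0.001]
contact_force: [-0.5, -0.2, -7.0]
finger_gap: 0.0224
gripper_force: 89.5
t 15.00 o [ 0.5349 -0.102   0.1723] rpy [ 0.0192  0.0006 -0.0009] F [-0.5 -0.2 -7. ] gap 0.0224
n 412 phi 0.0053 (free y: 0.015 y0 0.5mm) x0 -0.0mm rms 1.39mm alpha 0.0192 THETA 0.0245
next alpha 0.0080: wx -0.0071 y -0.0057  (sim max|th| 0.044, end th 0.001)
```

```bash
python3 -m pendant '-0.009 0 0 0.002 0.023 0 0; -0.009 0 0 0.006 0.083 0 0; -0.009 0 0 0.011 0.143 0 0; -0.009 0 0 0.016 0.203 0 0; -0.009 0 0 0.018 0.233 0 0; -0.009 0 0 0.018 0.233 0 0'; python3 meas.py 6 -0.06
```

```text
time_s: 15.8
tool_pos: [0.5395, -0.1636, 0.3406]
eef_rot: [-3.136, 0.0, -0.001]
contact_force: [-0.6, 0.3, -7.3]
finger_gap: 0.0226
gripper_force: 89.5
t 15.80 o [ 0.5393 -0.1628  0.1711] rpy [ 0.0052  0.0007 -0.0011] F [-0.6  0.3 -7.3] gap 0.0226
n 427 phi -0.0219 (free y: -0.019 y0 0.2mm) x0 -0.3mm rms 1.77mm alpha 0.0052 THETA -0.0167
next alpha 0.0362: wx 0.0197 y 0.0159  (sim max|th| 0.042, end th 0.030)
```

```bash
python3 -m pendant '0.02 0 0 0.002 0.046 0 0; 0.02 0 0 0.006 0.106 0 0; 0.02 0 0 0.011 0.166 0 0; 0.02 0 0 0.016 0.226 0 0; 0.02 0 0 0.018 0.256 0 0; 0.02 0 0 0.018 0.256 0 0'; python3 meas.py 6 -0.06
```

```text
time_s: 16.6
tool_pos: [0.544, -0.2274, 0.3403]
eef_rot: [-3.104, 0.0, -0.001]
contact_force: [0.1, 0.6, -7.7]
finger_gap: 0.0223
gripper_force: 89.5
t 16.60 o [ 0.5439 -0.2212  0.1709] rpy [ 0.0366  0.0006 -0.0007] F [ 0.1  0.6 -7.7] gap 0.0223
n 377 phi 0.0276 (free y: 0.038 y0 0.6mm) x0 0.0mm rms 1.48mm alpha 0.0366 THETA 0.0642
next alpha -0.0175: wx -0.0344 y -0.0277  (sim max|th| 0.075, end th -0.023)
```

```bash
python3 -m pendant '-0.045 0 0 0.002 -0.036 0 0; -0.045 0 0 0.003 -0.036 0 0; -0.045 0 0 0.004 -0.036 0 0'; python3 meas.py 4 0
```

```text
time_s: 17.02
tool_pos: [0.545, -0.2178, 0.3409]
eef_rot: [3.109, -0.0, -0.0]
contact_force: [0.2, -0.3, -7.2]
finger_gap: 0.0226
gripper_force: 89.6
t 17.02 o [ 0.5449 -0.2236  0.1715] rpy [-0.0337  0.0004  0.0002] F [ 0.2 -0.3 -7.2] gap 0.0226
n 380 phi 0.0298 (free y: 0.035 y0 0.3mm) x0 -0.1mm rms 1.70mm alpha -0.0337 THETA -0.0038
next alpha -0.0064: wx 0.0174 y 0.0140  (sim max|th| 0.012, end th -0.012)
```

```bash
python3 -m pendant '0.0165 0 0.03 0 0.013 0 0; 0.0165 0 0.06 0 0.013 0 0; 0.0165 0 0.09 0 0.013 0 0; 0.0165 0 0.115 0 0.013 0 0'; python3 meas.py 5 -0.035
```

```text
time_s: 17.58
tool_pos: [0.5448, -0.2222, 0.3407]
eef_rot: [3.136, -0.003, -0.186]
contact_force: [1.0, -0.5, -7.3]
finger_gap: 0.0224
gripper_force: 89.5
t 17.57 o [ 0.545  -0.2234  0.1712] rpy [-0.0065 -0.0028 -0.1856] F [ 1.  -0.5 -7.3] gap 0.0224
n 399 phi 0.0246 (free y: 0.045 y0 1.0mm) x0 0.0mm rms 1.74mm alpha -0.0065 THETA 0.0181
next alpha -0.0018: wx 0.0030 y 0.0024  (sim max|th| 0.035, end th -0.008)
```

```bash
python3 -m pendant '0 0 0 0.005 0.025 0 0; 0 0 0 0.017 0.074 0 0; 0 0 0 0.029 0.123 0 0; 0 0 0 0.034 0.148 0 0; 0 0 0 0.034 0.148 0 0'; python3 meas.py 5 -0.035
```

```text
time_s: 18.25
tool_pos: [0.5466, -0.2598, 0.341]
eef_rot: [3.134, -0.003, -0.182]
contact_force: [0.6, -0.3, -7.0]
finger_gap: 0.0223
gripper_force: 89.6
t 18.25 o [ 0.5468 -0.2613  0.1715] rpy [-0.0078 -0.003  -0.1816] F [ 0.6 -0.3 -7. ] gap 0.0223
n 370 phi 0.0124 (free y: 0.021 y0 0.4mm) x0 -0.1mm rms 1.90mm alpha -0.0078 THETA 0.0045
next alpha 0.0098: wx 0.0112 y 0.0090  (sim max|th| 0.033, end th 0.003)
```

```bash
python3 -m pendant '0.011 0 0 0.005 0.034 0.02 0; 0.011 0 0 0.017 0.083 0.05 0; 0.011 0 0 0.029 0.132 0.08 0; 0.011 0 0 0.032 0.158 0.1 0; 0.011 0 0 0.032 0.158 0.1 0'; python3 meas.py 4 0
```

```text
time_s: 18.92
tool_pos: [0.5472, -0.3001, 0.3158]
eef_rot: [-3.131, -0.003, -0.182]
contact_force: [1.3, 1.0, -7.4]
finger_gap: 0.0226
gripper_force: 89.6
t 18.93 o [ 0.5479 -0.2987  0.1463] rpy [ 0.0097 -0.0023 -0.1815] F [ 1.3  1.  -7.4] gap 0.0226
n 341 phi 0.0114 (free y: 0.027 y0 0.8mm) x0 0.1mm rms 1.80mm alpha 0.0097 THETA 0.0211
next alpha -0.0152: wx -0.0158 y -0.0127  (sim max|th| 0.024, end th -0.021)
```

```bash
python3 -m pendant '-0.017 0 0 0 -0.0137 0.03 0; -0.017 0 0 0 -0.0137 0.07 0; -0.017 0 0 0 -0.0137 0.1 0; -0.017 0 0 0 -0.0137 0.115 0'; python3 meas.py 4 0
```

```text
time_s: 19.48
tool_pos: [0.5481, -0.296, 0.2871]
eef_rot: [3.125, -0.003, -0.181]
contact_force: [-0.3, 0.6, -7.6]
finger_gap: 0.0226
gripper_force: 89.5
t 19.48 o [ 0.5479 -0.299   0.1175] rpy [-0.0172 -0.0025 -0.1809] F [-0.3  0.6 -7.6] gap 0.0226
n 316 phi 0.0006 (free y: 0.023 y0 1.2mm) x0 0.2mm rms 1.95mm alpha -0.0172 THETA -0.0166
next alpha 0.0144: wx 0.0201 y 0.0161  (sim max|th| 0.022, end th 0.008)
```

```bash
python3 -m pendant '0.014 0 0 0 0.011 0.015 0; 0.0125 0 0 0 0.01 0.035 0; 0.0115 0 0 0 0.009 0.052 0; 0.011 0 0 0 0.009 0.058 0; 0.011 0 0 0 0.009 0.058 0'; python3 meas.py 4 0
```

```text
time_s: 20.15
tool_pos: [0.5481, -0.2983, 0.2737]
eef_rot: [-3.141, -0.004, -0.181]
contact_force: [1.2, 0.2, -3.7]
finger_gap: 0.0226
gripper_force: 90.3
t 20.15 o [ 0.5487 -0.2985  0.1042] rpy [-0.0003 -0.0038 -0.1804] F [ 1.2  0.2 -3.7] gap 0.0226
n 330 phi -0.0131 (free y: 0.007 y0 1.1mm) x0 -0.3mm rms 1.81mm alpha -0.0003 THETA -0.0134
next alpha 0.0180: wx 0.0116 y 0.0093  (sim max|th| 0.016, end th 0.012)
```

```bash
python3 -m pendant '0 0 0 0 0 0.003 0; 0 0 0 0 0 0.006 0; 0 0 0 0 0 0.008 0; 0 0 0 0 0 0.008 0'; python3 meas.py 4 0
```

```text
time_s: 20.7
tool_pos: [0.5486, -0.2982, 0.2735]
eef_rot: [3.141, -0.006, -0.181]
contact_force: [-2.9, 5.6, 18.8]
finger_gap: 0.0225
gripper_force: 93.5
t 20.70 o [ 0.5495 -0.2986  0.1039] rpy [-0.0008 -0.0057 -0.1804] F [-2.9  5.6 18.8] gap 0.0225
n 301 phi -0.0073 (free y: 0.019 y0 1.4mm) x0 -0.5mm rms 1.80mm alpha -0.0008 THETA -0.0080
next alpha 0.0120: wx 0.0081 y 0.0065  (sim max|th| 0.010, end th 0.006)
```

Firmly on the mat with the jar straight. I'll ease the pressing, then open and rise straight up.

```bash
python3 -m pendant '0 0 0 0 0 -0.004 0; 0 0 0 0 0 -0.004 0; 0 0 0 0 0 -0.004 0.3; 0 0 0 0 0 -0.004 0.6; 0 0 0 0 0 -0.004 1; 0 0 0 0 0 -0.004 1; 0 0 0 0 0 -0.004 1; 0 0 0 0 0 -0.004 1'; python3 -m pendant '0 0 0 0 0 -0.05 1; 0 0 0 0 0 -0.15 1; 0 0 0 0 0 -0.3 1; 0 0 0 0 0 -0.45 1; 0 0 0 0 0 -0.6 1; 0 0 0 0 0 -0.6 1; 0 0 0 0 0 -0.6 1'
python3 - <<'E'
from h import *
p,d=read_camera("scene");C=cloud("scene",d)
from scipy.optimize import least_squares
q=C[amber(p,C,(.549,-.299),zmin=.13,zmax=.24)]
for lo,hi in((.13,.185),(.185,.24),(.13,.24)):
    b=q[(q[:,2]>lo)&(q[:,2]<hi)];f=least_squares(lambda w:np.hypot(b[:,0]-w[0],b[:,1]-w[1])-.035,[.549,-.299],loss="soft_l1",f_scale=.002);print(len(b),b[:,2].mean(),f.x)
H,S,V=cv2.split(cv2.cvtColor(p,cv2.COLOR_BGR2HSV));m=(abs(C[...,2]-.299)<.006)&(np.hypot(C[...,0]-.549,C[...,1]+.299)<.08)&(S>80)
print("bar",m.sum(),rect(C[m]),np.median(C[m][:,2]))
cv2.imwrite("pics/end.png",p)
E
```

```text
time_s: 21.75
tool_pos: [0.5479, -0.2985, 0.2723]
eef_rot: [-3.141, -0.004, -0.181]
contact_force: [0.6, 0.0, 0.2]
finger_gap: 0.0855
gripper_force: 0.0
time_s: 22.62
tool_pos: [0.5472, -0.2984, 0.4223]
eef_rot: [-3.141, -0.004, -0.181]
contact_force: [-0.4, 0.2, -0.5]
finger_gap: 0.0856
gripper_force: 0.0
154 0.16994365066363593 [ 0.54900788 -0.29835271]
156 0.20123290891364098 [ 0.54869701 -0.2980049 ]
310 0.18568921287976747 [ 0.54883609 -0.2981725 ]
bar 203 (array([ 550.6, -293.3]), array([ 22.9, 105.5]), -0.193) 0.2980829503742576
```

View pics/end.png

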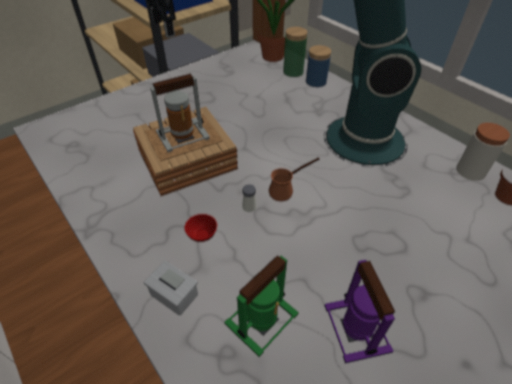

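The caddy stands upright and released on the mat around pixel (178,115). The gripper is clear above it, and the cezve, bowl and shaker haven't moved.

```bash
python3 -c "
from station import *
print(sign_off())"
```

```text
the job is handed in; nothing more can be done
None
```

The caddy was held up for over six seconds with the jar never measured past 0.07 rad, then set down and released about 2 mm from the mat's centre, bar along its long side and jar upright; I handed the job in at about 23 s, and no verdict came back.

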